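Ready a solenoid test stand by taps

TASK

Make the solenoid test stand ready: with your fingertips lightly tap down first the plunger with the round cap, then the top of the solenoid standing in its round nest, and last the plunger with the long bar cap, so that each one clearly sinks and stays down. Leave the square-capped plunger up, do not pick up or tip the solenoid, leave the other things on the bench where they are, and come away clear of everything.

Things in the scene. Friction and masses are not known exactly. Their poses are not given: they have to be found in the camera images.
- round_top (a point): Centre of the top face of the plunger with the round cap (disc 50 mm across, 12 mm thick), all bare aluminium, about 80 mm above the bench when fully up. It stands on a grey pedestal (74 x 74 mm, 48 mm high, on a 92 x 82 mm foot plate fixed to the bench). z is up; x and y are the pedestal's, foot plate longer along x.
- bar_top (a point): Centre of the top face of the plunger with the long bar cap (24 mm along x, 74 mm along y, 12 mm thick), all bare aluminium, about 80 mm above the bench when fully up. It stands on a grey pedestal (74 x 74 mm, 48 mm high, on a 92 x 82 mm foot plate fixed to the bench). z is up; x and y are the pedestal's, foot plate longer along x.
- square_top (a point): Centre of the top face of the plunger with the square cap (50 x 50 mm, 12 mm thick), all bare aluminium, about 80 mm above the bench when fully up. It stands on a grey pedestal (74 x 74 mm, 48 mm high, on a 92 x 82 mm foot plate fixed to the bench). z is up; x and y are the pedestal's, foot plate longer along x. To be left alone.
- round_plunger (a joint): Stroke of the round-capped plunger, straight down. Its joint reads 0 fully up and grows to 0.016 m at the lower stop; stiff enough to stay wherever it is left (pushing it down takes 3 to 4 N at the top of the stroke, about 6 N at the bottom). It may start up to 2 mm down; sunk by more than 5 mm counts as down.
- bar_plunger (a joint): Stroke of the bar-capped plunger, straight down. Its joint reads 0 fully up and grows to 0.016 m at the lower stop; stiff enough to stay wherever it is left (pushing it down takes 3 to 4 N at the top of the stroke, about 6 N at the bottom). It may start up to 2 mm down; sunk by more than 5 mm counts as down.
- square_plunger (a joint): Stroke of the square-capped plunger, straight down. Its joint reads 0 fully up and grows to 0.016 m at the lower stop; stiff enough to stay wherever it is left (pushing it down takes 3 to 4 N at the top of the stroke, about 6 N at the bottom). It may start up to 2 mm down and must not be pushed.
- solenoid_top (a point): Centre of the flat dark steel end cap (43 mm across) that closes the top of the upright dark brown solenoid: 107 mm high, a slightly leaning tube 38 mm across (so the cap is 5 mm off the foot's centre) on a disc-shaped foot 70 mm across and 30 mm high, loose, about 0.46 kg. Its top is about 144 mm above the bench at the start. z is its upward axis. Another solenoid of this kind lies on its side on the bench and is not part of the job.
- nest_floor (a point): Centre of the inner floor of the steel nest cup (90 mm across, rim 10 mm above the floor) in which the solenoid stands with 4 mm of play all round; about 37 mm above the bench when fully up. The cup stands on a grey 104 x 104 mm plate fixed to the bench. z is up.
- nest_cup (a joint): Stroke of the nest cup with the solenoid in it, straight down: 0 fully up (as at the start), 0.016 m at the lower stop. Stays where it is left; pushing it down takes 3 to 5 N at the top of the stroke, 6 to 7 N at the bottom. Sunk by more than 5 mm counts as down.
- tape_roll: Roll of yellow tape lying flat, 64 mm across, 18 mm high, loose bystander; origin at the centre of its underside.
- loose_coil: Orange wound coil on a white bobbin, 45 x 47 x 56 mm, loose bystander; origin at the centre of its underside.
- half_shell: Pressed aluminium half shell, 46 x 36 x 13 mm, loose bystander; origin at the centre of its underside.
- solenoid_lying: Solenoid lying on its side, 62 x 124 x 60 mm, loose bystander; origin at the centre of its underside.
- solder_reel: Reel of solder wire, about 58 mm across, 53 mm high, loose bystander; origin at the centre of its underside.
- screwdriver: Screwdriver with a blue handle, 139 mm long along its y axis, 25 mm thick, loose bystander; origin at the centre of its underside.
- yoke_plate: Horseshoe-shaped yoke plate lying flat, 73 x 72 x 8 mm, loose bystander; origin at the centre of its underside.
Mind the look-alikes: they are no part of the job. What is shaped like the part that bears solenoid_top but orange is not meant.

How it is judged:
On the way, in this order (a step that is already met when the one before it is completed fails the run):
1. the round-capped plunger is tapped down (value of joint round_plunger above 0.005 m and value of joint each of nest_cup, bar_plunger below 0.005 m), for 0.1 s.
2. the solenoid is tapped down in its nest (value of joint nest_cup above 0.005 m and value of joint bar_plunger below 0.005 m), for 0.1 s.
3. the bar-capped plunger is tapped down (value of joint bar_plunger above 0.005 m), for 0.1 s.
At the end, for the whole second after the job is handed in: Round plunger, nest cup and bar plunger are each more than 5 mm down, tapped in the order round, solenoid, bar; the square plunger is less than 4 mm down; the solenoid stands in its nest within 20 mm of its centre, tilted under 0.12 rad; each bystander is within 20 mm of where it was (value of joint each of round_plunger, nest_cup, bar_plunger above 0.005 m and value of joint square_plunger below 0.004 m and z of solenoid_top in the frame of nest_floor between 0.1 and 0.114 m and horizontal distance between solenoid_top and nest_floor below 0.02 m and angle between solenoid_top's own z axis and vertical below 0.12 rad and distance of each of tape_roll, loose_coil, half_shell, solenoid_lying, solder_reel, screwdriver, yoke_plate from where it was at the start of the episode below 0.02 m); the robot touches nothing.
It fails at once if the square-capped plunger is pushed down (value of joint square_plunger above 0.004 m).
It fails at once if the solenoid is lifted out of its nest (z of solenoid_top in the frame of nest_floor above 0.117 m).
It fails at once if the solenoid is tipped by more than 0.2 rad (angle between solenoid_top's own z axis and vertical above 0.2 rad).
It fails at once if the fingers press on anything with more than 22 N: not a light tap (contact force between the fingers and anything else above 22 N).
It fails at once if a bystander is moved more than 20 mm (distance of any of tape_roll, loose_coil, half_shell, solenoid_lying, solder_reel, screwdriver, yoke_plate from where it was at the start of the episode above 0.02 m).
It also fails if it takes over 64 s, if anything falls off the work surface, if the arm or the gripper's body presses on something with over 40 N, if the wrist force passes 120 N, or if a joint passes its speed limit or range.

ROBOT

A 6-joint arm with a two-finger parallel gripper is mounted at the origin on a cart in front of the work surface, level with it; the furniture and walls round the work are solid. World frame = base frame: x ahead of the robot, y to its left, z up, the work surface at z = 0. Lengths are in m, angles in rad, forces in N, time in s.
With the tool pointing down it reaches from about 0.4 to 0.825 m from the base axis. Payload 7 kg.
Tool frame: the origin (TCP) lies on the centre line of the jaws, within the pads' length; the fingertips stand 25 mm ahead of it and the grasp point (between the pads) lies 6 mm ahead of it; z points along the fingers, y is the direction in which the jaws open and shut (so a half turn about z gives the same grasp; the last joint's range is limited). The gripper opens to 88 mm and grips with 3 to 60 N. Pads are 19 mm wide; open, the fingers measure 130 mm over their backs; the gripper's body (78 mm by 193 mm) begins 47 mm behind the grasp point.
Start: joints at [-0.871, 0.359, 0.012, 0, -1.224, -0.288], TCP at [0.27, -0.619, 0.252] pointing down, gripper open.
Joint ranges: [-3.07, 3.07], [-1.43, 2.12], [-1.02, 1.25], [-3.03, 1.67], [-3.05, -0], [-3.03, 3.03]. Speed limits (rad/s): [2.39, 2.39, 3.01, 3.14, 3.14, 3.14].

INTERFACE

Orientations are given as [roll, pitch, yaw] about the fixed x, y, z axes, in that order (R = Rz(yaw) Ry(pitch) Rx(roll)).
In Python, from station import * gives the robot as it stands. The module is installed in compiled form; this text tells all that it offers.
- The arm moves only by the tool step_arm, never from a script. Its argument "commands" is text: rows parted by semicolons, each of 6 numbers parted by spaces: the shift along the tool's x, y, z in mm, then the turn, a rotation vector about the tool's x, y, z in rad. A call has 1 to 8 rows; each row shifts and turns the commanded pose from where the row before left it, along the tool's axes as they then stand; what a row does not reach is not made up. A row lasts 1/8 s, in which the tool goes at most 62.5 mm and 10.7 degrees, less where a joint would pass 70% of its speed; a pose out of reach is approached as far as the arm can. A call is refused whole if a number of a shift passes 62.5 or a number of a turn 0.188, either way. A call with a gripper value outside its range is refused whole. "jaw" is the finger opening in mm, from 0 to 87.6, set as the call begins (left out, the last holds). The fingers move at their own pace and stop on an object; "grip_force" is the grip in N (left out, the last holds). Time passes only in rows, so rows that do not move let the fingers close. It gives the time, the measured TCP pose, the force and the opening at its end, in the units of the state.
- get_state(): the state, without advancing time (a new reading comes with each control period).
- grab_frame(name): name is "side" or "top"; returns a dict with "frame" (384x512x3 uint8, red, green, blue), "fovy" (degrees; the focal length in pixels is half the picture's height over the tangent of half this angle, whatever the lens; pixels are square), "cx", "cy" (the principal point, pixels), "k1" (the pictures are not rectified: a ray, as slopes to the right and down, at radius r is drawn at 1 + k1 r^2 times it, then the intrinsics apply), "rvec" (rotation vector, rad) and "tvec" (3), from world to camera coordinates, as OpenCV has them. Camera axes: x right, y down, z forward; pixel columns grow to the right and rows downward; lengths in m; the calibration is good to about 2 mm. A picture is of the moment at which its call begins. There is no depth.
- job_done(): hands the job in, once; it reports no verdict.
Trained networks look in a picture, given as the dict that the camera call returned (one of the last four; its "shot" number tells which), for a name from the list of things; names that differ only in an ending like _2 or _b are one class to them, and where a whole thing is asked for, a point or a joint stands for the part that bears it (a point fixed in the world has none). Each returns a list of dicts, best first, with "conf" (0 to 1); they miss things now and then, are a little off and sometimes report something else, mostly with a low value. They report only what shows in the picture. A call takes as long as a camera call. They do not tell look-alikes from the thing itself.
- recognise(picture, name): "pixel" ([column, row] in pixels, amid what is visible of it).
The state is a dict: "t": time; "q": joint angles; "qd": joint speeds; "joint_efforts": joint torques, N m; "eef_pos": TCP position; "ee_rot": TCP orientation; "force": force on the tool from outside, world axes, zero at the start; "moment": the same for the moment, N m; "width": finger opening in m.
Only numpy, scipy, OpenCV 4.12 (cv2) and the standard library are available. Lean on these libraries where they do the work, as an engineer would, in place of code of your own. Each camera call takes 0.05 s, during which the arm holds its last target.

## Working session

There is one attempt and no reset: what is moved stays moved. The work goes in short steps, Python scripts to look and compute and a tool call to move; the robot and the scene stay as the last step left them, time stands still between calls to the robot, and variables do not carry over. Pictures are saved under pics/ and viewed, and the job is handed in when it is done.

Besides the shell and the picture viewer there is one more tool, called after "Call:" as a command line: name --argument value ..., lists and objects as JSON in quotes. step_arm: Moves the arm, as the interface text tells. Its arguments: {"type":"object","properties":{"commands":{"type":"string"},"jaw":{"type":"number"},"grip_force":{"type":"number"}},"required":["commands"]}

```bash
mkdir -p pics
cat > h.py <<'E'
import numpy as np,cv2
from station import *
def K(p):
    f=p["frame"].shape[0]/2/np.tan(np.radians(p["fovy"])/2); return f
def ray(p,px):
    f=K(p); d=np.array([[ [px[0],px[1]] ]],float)
    M=np.array([[f,0,p["cx"]],[0,f,p["cy"]],[0,0,1.]])
    u=cv2.undistortPoints(d,M,np.array([p["k1"],0,0,0,0.]),).ravel()
    R=cv2.Rodrigues(np.array(p["rvec"],float))[0]; t=np.array(p["tvec"],float).ravel()
    return -R.T@t, R.T@np.array([u[0],u[1],1.])
def atz(p,px,z):
    c,d=ray(p,px); return c+d*(z-c[2])/d[2]
def proj(p,X):
    f=K(p);M=np.array([[f,0,p["cx"]],[0,f,p["cy"]],[0,0,1.]])
    return cv2.projectPoints(np.array(X,float).reshape(-1,1,3),np.array(p["rvec"],float),np.array(p["tvec"],float),M,np.array([p["k1"],0,0,0,0.]))[0].reshape(-1,2)
def tri(p1,a,p2,b):
    c1,d1=ray(p1,a);c2,d2=ray(p2,b)
    A=np.stack([d1,-d2],1);s=np.linalg.lstsq(A,c2-c1,rcond=None)[0]
    P=c1+s[0]*d1;Q=c2+s[1]*d2
    return (P+Q)/2,np.linalg.norm(P-Q)
def save(p,name,box=None,s=1):
    im=p["frame"][:,:,::-1]
    if box: im=im[box[1]:box[3],box[0]:box[2]]
    im=cv2.resize(im,None,fx=s,fy=s,interpolation=cv2.INTER_CUBIC); cv2.imwrite("pics/"+name+".png",im)
E
python3 - <<'E'
from h import *
import pickle
a=grab_frame("side");b=grab_frame("top")
pickle.dump((a,b),open("p0.pkl","wb"))
save(a,"side0",s=1.5);save(b,"top0",s=1.5)
s=get_state();print(s["t"],s["eef_pos"],s["ee_rot"],s["force"],s["width"])
for n in ["round_top","bar_top","square_top","solenoid_top","nest_floor","nest_cup"]:
    for nm,p in (("side",a),("top",b)):
        print(n,nm,[(np.round(r["pixel"]).tolist(),round(r["conf"],2)) for r in recognise(p,n)][:4])
for p in(a,b):print(ray(p,(256,192)))
E
```

```text
0.1 [ 0.26998286 -0.61822276  0.25074976] [ 3.14012091e+00 -1.27689483e-04 -2.72990058e+00] [-0.21248111  1.19387992 -0.05817382] 0.08780987406211806
round_top side [([283.0, 170.0], 0.5)]
round_top top [([293.0, 229.0], 0.89)]
bar_top side [([286.0, 242.0], 0.84)]
bar_top top [([179.0, 246.0], 0.7), ([294.0, 232.0], 0.17)]
square_top side [([232.0, 159.0], 0.7)]
square_top top [([309.0, 174.0], 0.73)]
solenoid_top side [([212.0, 232.0], 0.96), ([216.0, 251.0], 0.7), ([320.0, 220.0], 0.66)]
solenoid_top top [([229.0, 283.0], 0.91), ([310.0, 175.0], 0.25)]
nest_floor side [([213.0, 254.0], 0.79)]
nest_floor top [([198.0, 182.0], 0.63)]
nest_cup side [([213.0, 250.0], 0.64)]
nest_cup top [([194.0, 183.0], 0.56)]
(array([0.39831911, 0.9215731 , 0.9850893 ]), array([ 0.10432998, -0.71495888, -0.69144442]))
(array([0.34280141, 0.01947561, 1.24504639]), array([ 0.19346098, -0.03686406, -0.98049806]))
```

View pics/side0.png

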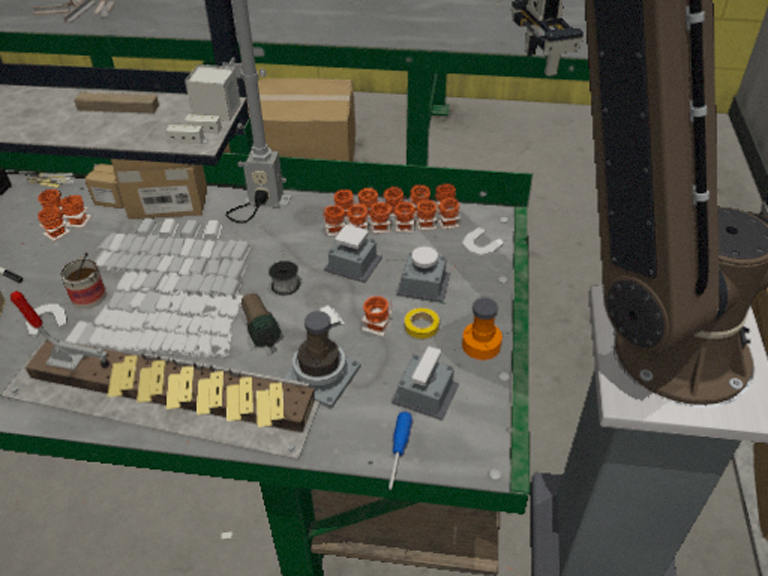

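View pics/top0.png

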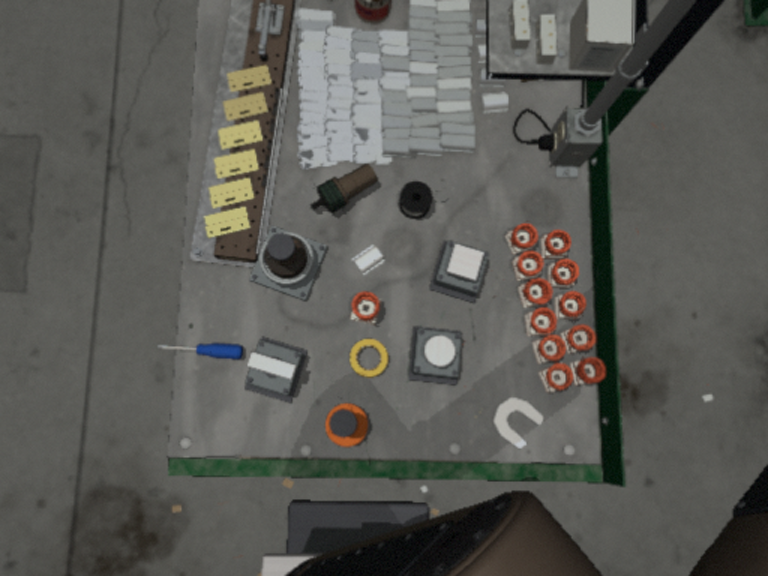

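The scene in original pixels:
- **Round cap:** side (283,170), top (293,233).
- **Square cap:** side (233,158), top (310,174).
- **Bar cap:** side (285,243), top (181,243).
- **Standing solenoids:** the brown one in its nest is at side (211,215), top (187,165). The orange look-alike is at side (323,205), top (230,282).
- **Lying solenoid:** top (231,125).

I choose the brown one in the nest. Next I'll take close crops and measurements.

Run:
```python
from h import *
import pickle
a,b=pickle.load(open("p0.pkl","rb"))
def crop(p,c,w,s):
    x,y=c;im=p["frame"][y-w:y+w,x-w:x+w,::-1];return cv2.resize(im,(s,s),interpolation=cv2.INTER_CUBIC)
rows=[]
for p,cs in((b,[(293,233),(187,165),(181,243)]),(a,[(283,175),(213,225),(285,246)])):
    rows.append(np.hstack([crop(p,c,24,260) for c in cs]))
cv2.imwrite("pics/crop0.png",np.vstack(rows))
# bright centroid of caps
for nm,p,c,z in(("round",b,(293,233),.08),("round",a,(283,171),.08),("bar",b,(181,243),.08),("bar",a,(285,243),.08),("sq",b,(310,174),.08)):
    g=cv2.cvtColor(p["frame"],cv2.COLOR_RGB2GRAY);w=22;x,y=c
    sub=g[y-w:y+w,x-w:x+w]; m=(sub>180).astype(np.uint8)
    n,l,st,ce=cv2.connectedComponentsWithStats(m)
    k=l[w,w]; 
    if k: px=ce[k]+[x-w,y-w]; 
    else: px=c
    cnt=cv2.findContours((l==k).astype(np.uint8),0,1)[0][0]
    print(nm,k,np.round(px,1),st[k],cv2.minAreaRect(cnt)[1:],np.round(atz(p,px,z),4))
    if nm=="bar" and p is b:
        pts=cv2.boxPoints(cv2.minAreaRect(cnt))+[x-w,y-w]; print([np.round(atz(p,q,z),3)[:2].tolist() for q in pts])
print("sol",tri(a,(211.5,215),b,(187.5,165)))
for p,px in((a,(211.5,215)),(b,(187.5,165))): print(atz(p,px,.144))
```

```text
round 1 [292.8 233.4] [ 13  14  19  18 274] ((17.0, 18.0), 90.0) [ 0.4735 -0.1141  0.08  ]
round 1 [282.8 169.8] [ 14  16  17  11 145] ((10.0, 16.0), 90.0) [ 0.4721 -0.1136  0.08  ]
bar 1 [180.5 243.4] [  7  15  30  16 246] ((29.48211097717285, 8.307927131652832), 17.10272979736328) [0.4447 0.153  0.08  ]
[[0.445, 0.189], [0.464, 0.184], [0.445, 0.117], [0.426, 0.122]]
bar 1 [283.8 242.3] [ 12  10  18  23 197] ((8.049844741821289, 23.702320098876953), 26.56505012512207) [0.4439 0.1522 0.08  ]
sq 1 [309.9 174.2] [ 11  12  22  22 325] ((18.10291862487793, 17.911352157592773), 16.699241638183594) [ 0.62  -0.156  0.08 ]
sol (array([0.62170786, 0.13816995, 0.13768446]), np.float64(0.00016273110548422053))
[0.61995948 0.14402594 0.144     ]
[0.62020061 0.13749601 0.144     ]
```

View pics/crop0.png

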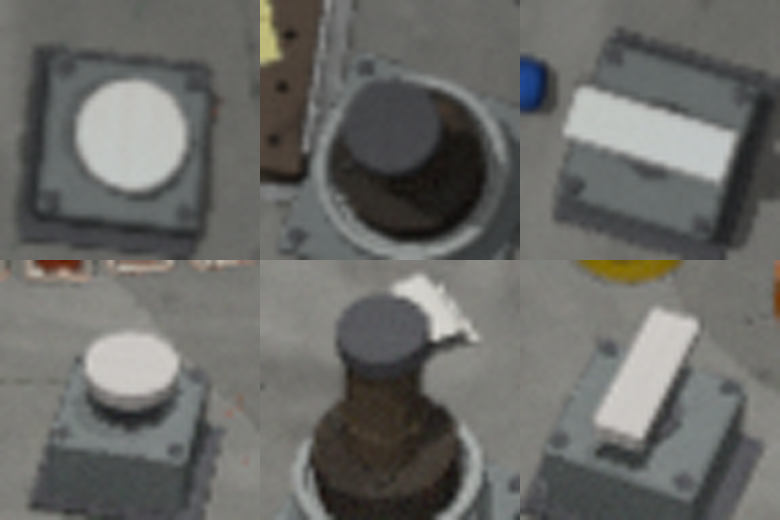

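```bash
cat >> h.py <<'E'
from scipy.spatial.transform import Rotation as Ro
def plan(t):
    s=get_state();R=Ro.from_euler("xyz",s["ee_rot"]).as_matrix()
    print(round(s["t"],2),"pos",np.round(s["eef_pos"],4),"shift mm",np.round(1000*R.T@(np.array(t)-s["eef_pos"]),1),"F",np.round(s["force"],2),"w",round(s["width"],4))
E
python3 - <<'E'
from h import *
import pickle
a,b=pickle.load(open("p0.pkl","rb"))
print("sol",tri(a,(211.2,212.8),b,(186.8,164.3)))
print("post",atz(b,(378,110),0),atz(a,(178,135),0))
plan([.473,-.114,.2507])
E
```

```text
sol (array([0.62143875, 0.13895044, 0.14609518]), np.float64(0.00027543577667957594))
post [ 0.82056602 -0.35258027  0.        ] [ 0.84425627 -0.33830598  0.        ]
0.7 pos [ 0.2701 -0.6186  0.2516] shift mm [-387.8  381.2    0.9] F [ 0.01  0.41 -0.26] w 0.0876
```

Call:
step_arm --commands "-40 40 0 0 0 0;-40 40 0 0 0 0;-40 40 0 0 0 0;-40 40 0 0 0 0;-40 40 0 0 0 0;-40 40 0 0 0 0;-40 40 0 0 0 0;-40 40 0 0 0 0" --jaw 2 --grip_force 5

```text
t: 1.7
eef_pos: [0.4358, -0.1955, 0.252]
ee_rot: [-3.141, 0.001, -2.73]
force: [1.8, -0.3, 0.1]
width: 0.0131
```

```bash
python3 -c "
from h import *
plan([.473,-.114,.13])"
```

```text
1.7 pos [ 0.4358 -0.1955  0.252 ] shift mm [-66.6  59.8 122. ] F [ 1.81 -0.31  0.06] w 0.0131
```

Call:
step_arm --commands "-34 30 0 0 0 0;-34 30 0 0 0 0;0 0 40 0 0 0;0 0 40 0 0 0;0 0 40 0 0 0;0 0 0 0 0 0;0 0 0 0 0 0"

```text
t: 2.58
eef_pos: [0.4746, -0.1151, 0.133]
ee_rot: [-3.141, 0.001, -2.729]
force: [-0.1, 0.1, 0.2]
width: 0.0021
```

Run:
```python
from h import *
plan([.473,-.114,.105])
a=grab_frame("side");b=grab_frame("top")
save(a,"side1",(220,100,348,196),6);save(b,"top1",(220,160,348,256),6)
```

```text
2.58 pos [ 0.4746 -0.1151  0.133 ] shift mm [ 1.1  1.7 28. ] F [-0.15  0.11  0.21] w 0.0021
```

View pics/side1.png

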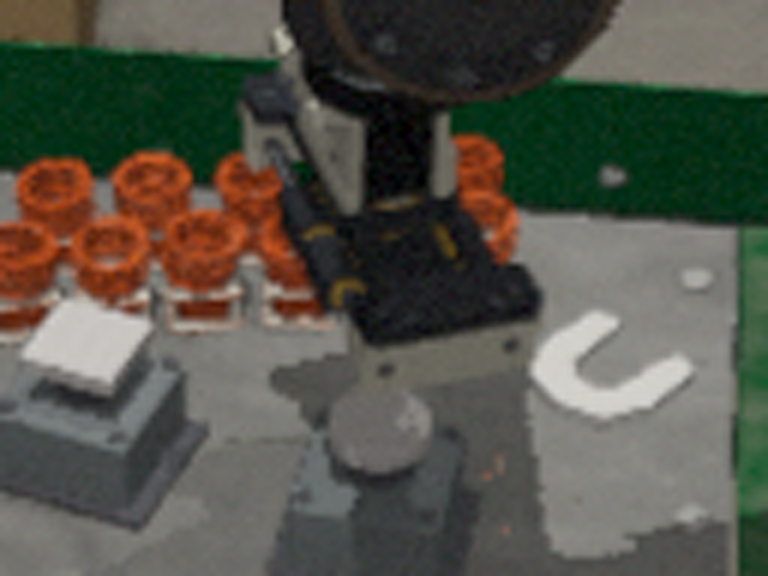

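Run:
```python
from h import *
import pickle
a,b=pickle.load(open("p0.pkl","rb"))
s=get_state();R=Ro.from_euler("xyz",s["ee_rot"]).as_matrix();p=s["eef_pos"]
for X in([0,0,.025],[0,.021,.025],[0,-.021,.025],[0,.0965,-.041],[0,-.0965,-.041],[.039,.0965,-.041],[-.039,-.0965,-.041],[0,0,0]):
    w=p+R@np.array(X);print(X,np.round(w,3),(proj(a,w)-[220,100])*6,(proj(b,w)-[220,160])*6)
```

```text
[0, 0, 0.025] [ 0.475 -0.115  0.108] [[372.79194693 370.18360202]] [[447.88240341 428.87855782]]
[0, 0.021, 0.025] [ 0.467 -0.096  0.108] [[386.97435181 398.56834671]] [[398.57687882 449.42048799]]
[0, -0.021, 0.025] [ 0.483 -0.134  0.108] [[358.91231643 342.4087973 ]] [[497.03453408 408.41629953]]
[0, 0.0965, -0.041] [ 0.436 -0.027  0.174] [[447.89498414 392.24719541]] [[227.47466495 509.72291049]]
[0, -0.0965, -0.041] [ 0.513 -0.203  0.175] [[313.62427233 136.23465917]] [[707.06936795 310.23828838]]
[0.039, 0.0965, -0.041] [ 0.4   -0.042  0.174] [[534.20618335 375.6061395 ]] [[269.25482655 609.61969996]]
[-0.039, -0.0965, -0.041] [ 0.549 -0.188  0.175] [[234.18792831 150.08291312]] [[663.45773812 214.53550526]]
[0, 0, 0] [ 0.475 -0.115  0.133] [[374.46851686 328.44119379]] [[455.61397036 421.6402165 ]]
```

View pics/top1.png

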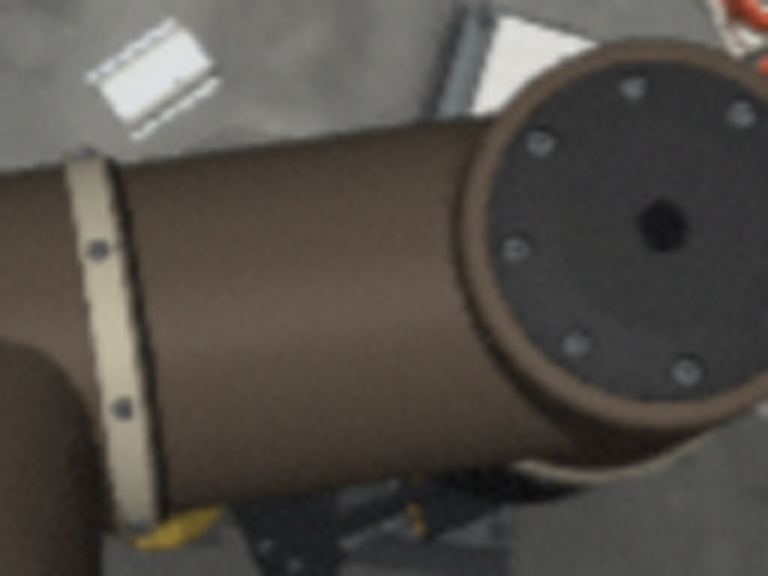

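Fingertips sit centred over the round cap, hidden behind the gripper body in the side view, at tip z 0.108. Now I'll press down slowly and watch the force.

Call:
step_arm --commands "1 1.5 10 0 0 0;0 0 10 0 0 0;0 0 4 0 0 0;0 0 2 0 0 0;0 0 2 0 0 0;0 0 2 0 0 0;0 0 2 0 0 0"

```text
t: 3.55
eef_pos: [0.4722, -0.1141, 0.0998]
ee_rot: [-3.141, 0.0, -2.73]
force: [-0.9, 0.5, 4.6]
width: 0.0024
```

Call:
step_arm --commands "0 0 2 0 0 0;0 0 2 0 0 0;0 0 1.5 0 0 0;0 0 1.5 0 0 0;0 0 0 0 0 0;0 0 0 0 0 0"

```text
t: 4.3
eef_pos: [0.4722, -0.1141, 0.0924]
ee_rot: [-3.142, 0.0, -2.73]
force: [-0.1, -0.2, 0.9]
width: 0.0021
```

Call:
step_arm --commands "0 0 -10 0 0 0;0 0 -50 0 0 0;0 0 -60 0 0 0;0 0 0 0 0 0"

```text
t: 4.8
eef_pos: [0.4747, -0.114, 0.2179]
ee_rot: [-3.138, 0.009, -2.729]
force: [-0.4, 0.3, -1.0]
width: 0.0021
```

Run:
```python
from h import *
a=grab_frame("side")
save(a,"side2",(220,120,348,216),6)
plan([.6205,.1385,.21])
```

```text
4.85 pos [ 0.4732 -0.1139  0.2153] shift mm [-236.   172.3    6.3] F [-0.9  -0.24 -0.81] w 0.0021
```

View pics/side2.png

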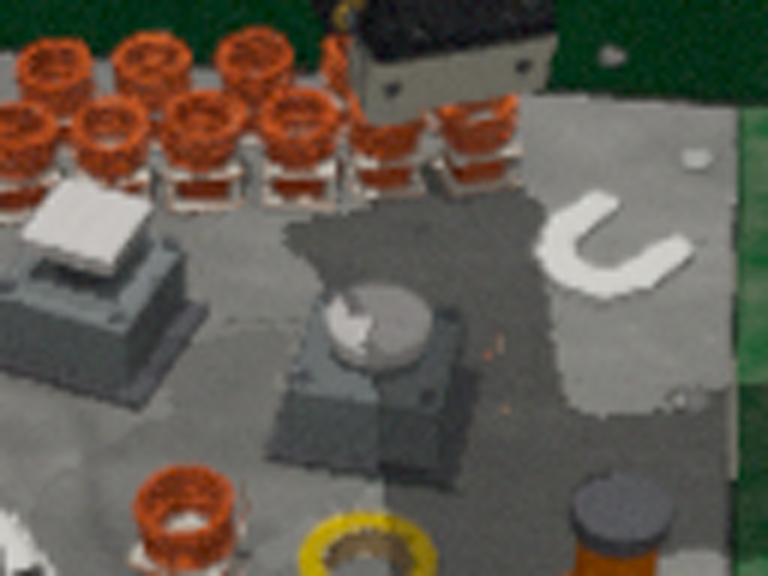

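The round cap is now visibly lower, centre near full-frame pixel (283,174), and the square cap is still up. Next I'll move over the brown solenoid.

Call:
step_arm --commands "-39 29 0 0 0 0;-39 29 0 0 0 0;-39 29 0 0 0 0;-39 29 0 0 0 0;-39 29 0 0 0 0;-39 29 0 0 0 0;0 0 0 0 0 0;0 0 0 0 0 0"

```text
t: 5.85
eef_pos: [0.6161, 0.1389, 0.2112]
ee_rot: [3.142, -0.003, -2.73]
force: [-0.6, 0.6, -0.0]
width: 0.0018
```

Run:
```python
from h import *
a=grab_frame("side")
save(a,"side3",(150,150,278,246+20),5)
plan([.6205,.1385,.175])
```

```text
5.9 pos [0.6161 0.1384 0.2117] shift mm [-4.1 -1.7 36.7] F [-0.07 -0.7   0.34] w 0.002
```

View pics/side3.png

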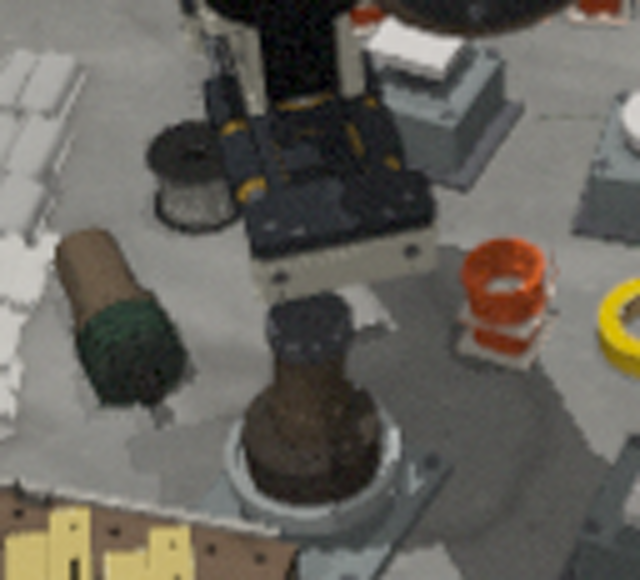

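Call:
step_arm --commands "-4 -1.5 15 0 0 0;0 0 14 0 0 0;0 0 6 0 0 0;0 0 2 0 0 0;0 0 2 0 0 0;0 0 2 0 0 0;0 0 2 0 0 0"

```text
t: 6.78
eef_pos: [0.6213, 0.1394, 0.1698]
ee_rot: [3.142, 0.001, -2.73]
force: [-0.3, -0.6, 0.3]
width: 0.0021
```

Call:
step_arm --commands "0 0 2 0 0 0;0 0 2 0 0 0;0 0 2 0 0 0"

```text
t: 7.15
eef_pos: [0.6213, 0.1394, 0.1639]
ee_rot: [-3.142, 0.001, -2.73]
force: [-1.6, -1.1, 4.1]
width: 0.0021
```

Call:
step_arm --commands "0 0 2 0 0 0;0 0 2 0 0 0;0 0 2 0 0 0;0 0 1.5 0 0 0;0 0 0 0 0 0"

```text
t: 7.78
eef_pos: [0.6213, 0.1394, 0.156]
ee_rot: [-3.142, 0.0, -2.73]
force: [-0.7, 0.6, 4.1]
width: 0.0019
```

Call:
step_arm --commands "0 0 -8 0 0 0;0 0 -22 0 0 0;0 0 -40 0 0 0;0 0 0 0 0 0"

```text
t: 8.28
eef_pos: [0.6228, 0.1398, 0.2298]
ee_rot: [-3.141, 0.006, -2.729]
force: [-0.4, -0.5, -0.2]
width: 0.0017
```

Run:
```python
from h import *
a=grab_frame("side")
save(a,"side4",(150,150,278,246+20),5)
plan([.4443,.1525,.225])
```

```text
8.32 pos [0.6218 0.1396 0.2277] shift mm [157.5  82.9   2.3] F [-0.32  0.04 -0.79] w 0.0024
```

View pics/side4.png

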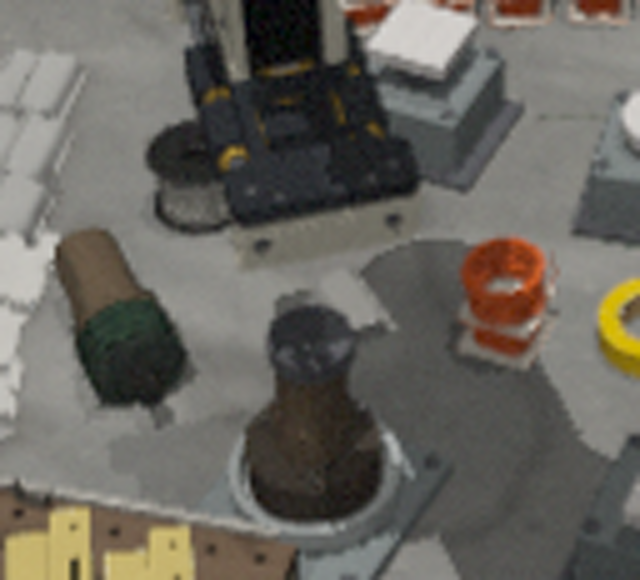

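Cap top is now at about full-frame (212,218), with cup and solenoid about 4 px lower and upright. Now to the bar.

Call:
step_arm --commands "40 21 0 0 0 0;40 21 0 0 0 0;40 21 0 0 0 0;38 20 0 0 0 0;0 0 40 0 0 0;0 0 40 0 0 0;0 0 0 0 0 0;0 0 0 0 0 0"

```text
t: 9.32
eef_pos: [0.4437, 0.1523, 0.1469]
ee_rot: [-3.141, 0.0, -2.73]
force: [-1.5, 0.3, -0.6]
width: 0.0021
```

Run:
```python
from h import *
a=grab_frame("side")
save(a,"side5",(200,170,328,286),5)
plan([.4443,.1525,.108])
```

```text
9.38 pos [0.444  0.1525 0.1473] shift mm [-0.2 -0.2 39.3] F [-0.35 -0.16 -0.88] w 0.002
```

View pics/side5.png

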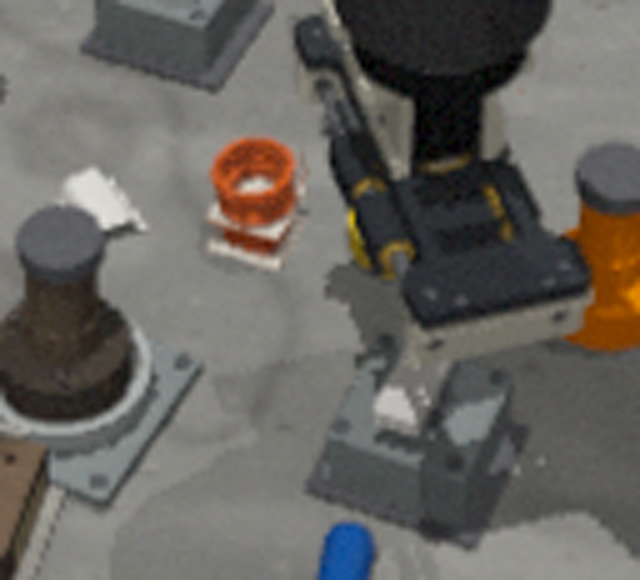

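Call:
step_arm --commands "0 0 20 0 0 0;0 0 14 0 0 0;0 0 5 0 0 0;0 0 2 0 0 0;0 0 2 0 0 0;0 0 2 0 0 0;0 0 2 0 0 0"

```text
t: 10.25
eef_pos: [0.4434, 0.1522, 0.0994]
ee_rot: [3.142, 0.001, -2.73]
force: [0.2, -1.3, 4.4]
width: 0.0018
```

Call:
step_arm --commands "0 0 2 0 0 0;0 0 2 0 0 0;0 0 2 0 0 0;0 0 1 0 0 0;0 0 0 0 0 0"

```text
t: 10.88
eef_pos: [0.4434, 0.1523, 0.092]
ee_rot: [3.142, 0.0, -2.73]
force: [1.4, -0.7, 2.0]
width: 0.0019
```

Call:
step_arm --commands "0 0 -10 0 0 0;0 0 -50 0 0 0;0 0 -60 0 0 0;0 0 -30 0 0 0;0 0 0 0 0 0"

```text
t: 11.5
eef_pos: [0.444, 0.1529, 0.2451]
ee_rot: [3.14, 0.005, -2.73]
force: [-0.5, -0.2, -0.8]
width: 0.0021
```

Call:
step_arm --commands "20 -55 0 0 0 0;20 -55 0 0 0 0;20 -55 0 0 0 0;20 -55 0 0 0 0;0 0 0 0 0 0;0 0 0 0 0 0"

```text
t: 12.25
eef_pos: [0.4573, -0.0818, 0.2414]
ee_rot: [3.141, -0.001, -2.731]
force: [-0.9, 0.2, -0.5]
width: 0.0022
```

Run:
```python
from h import *
plan([.4443,.1525,.108])
a=grab_frame("side");b=grab_frame("top")
import pickle
pickle.dump((a,b),open("p1.pkl","wb"))
save(a,"side6",s=1.5);save(b,"top6",s=1.5)
a0,b0=pickle.load(open("p0.pkl","rb"))
w=lambda p,x,y:cv2.resize(p["frame"][y-30:y+30,x-30:x+30,::-1],(260,260),interpolation=cv2.INTER_CUBIC)
cs=[(283,175),(213,235),(285,246)]
cv2.imwrite("pics/cmp.png",np.vstack([np.hstack([w(p,*c) for c in cs]) for p in(a0,a)]))
```

```text
12.25 pos [ 0.4573 -0.0818  0.2414] shift mm [-81.7 220.  133.4] F [-0.94  0.17 -0.48] w 0.0022
```

View pics/cmp.png

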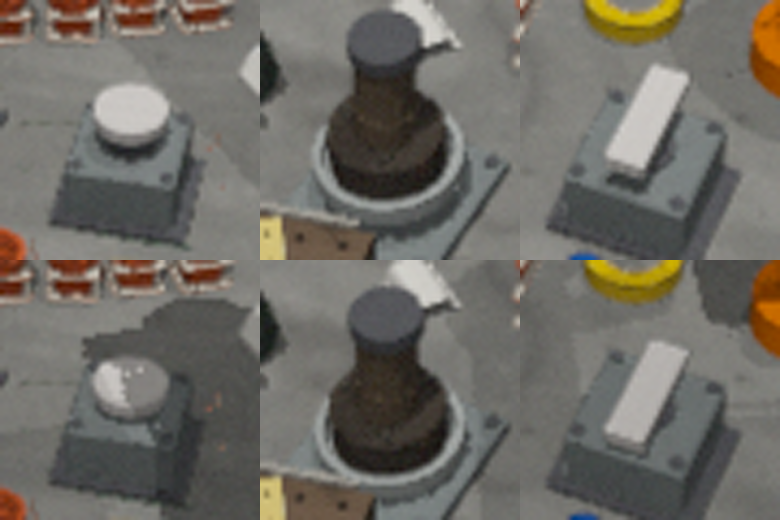

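View pics/side6.png

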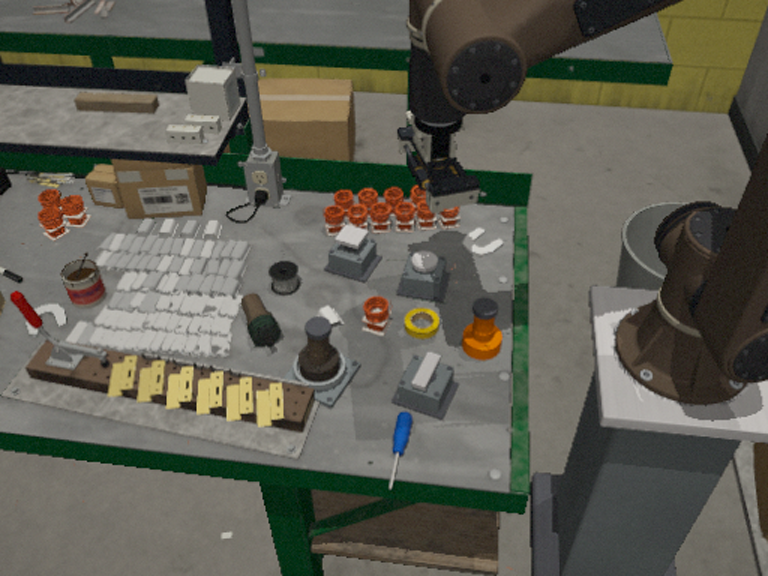

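Run:
```python
from h import *
import pickle
a0,b0=pickle.load(open("p0.pkl","rb"));a,b=pickle.load(open("p1.pkl","rb"))
for n,P in(("round",(.4725,-.114,.08)),("sol",(.621,.139,.144)),("bar",(.444,.1525,.08)),("square",(.62,-.156,.08))):
    d=proj(a0,np.array(P)-[0,0,.01])-proj(a0,P)
    x,y=np.round(proj(a0,P)[0]).astype(int)
    g=[cv2.Canny(cv2.cvtColor(p["frame"],cv2.COLOR_RGB2GRAY),60,150).astype(np.float32) for p in(a0,a)]
    g=[cv2.GaussianBlur(i,(0,0),1) for i in g]
    w=12
    best=cv2.matchTemplate(g[1][y-w-8:y+w+8,x-w-3:x+w+3],g[0][y-w:y+w,x-w:x+w],cv2.TM_CCOEFF_NORMED)
    _,c,_,l=cv2.minMaxLoc(best);print(n,"px per 10mm",d.round(1),"shift",l[0]-3,l[1]-8,round(c,2))
```

```text
round px per 10mm [[-0.1  2.7]] shift 0 3 0.5
sol px per 10mm [[0.3 2.9]] shift 0 4 0.67
bar px per 10mm [[-0.1  2.7]] shift 0 3 0.75
square px per 10mm [[0.1 2.6]] shift 0 0 0.96
```

All three caps are about 3–4 px lower, roughly 11–13 mm. The square cap hasn't shifted, the bystanders look unmoved and the arm is clear, so I'm handing in.

```bash
python3 -c "
from station import *
s=get_state();print(s['t'],s['eef_pos'],s['force']);print(job_done())"
```

```text
12.35 [ 0.4577249  -0.08071237  0.2417436 ] [ 0.01281315 -0.33430432  0.43304234]
the job is handed in; nothing more can be done
None
```

I tapped down the round plunger, then the brown solenoid in its nest, then the bar plunger, all with closed fingertips. I then moved the arm clear and handed the job in at 12.35 s; no verdict was reported.

- **Force:** the highest wrist reading at the end of any move was about 4.6 N, well under the 22 N limit. I did not read the force within the moves.
- **Sinking:** side pictures from before and after show the round cap about 3 px lower, the solenoid 4 px and the bar 3 px. At about 2.7–2.9 px per 10 mm, that is roughly 11–14 mm each. The match for the round cap was weak (0.5) because the arm's shadow fell across it, but its lowest fingertip height of 67 mm agrees with it being down.
- **Left alone:** the square cap did not shift, with a match of 0.96. The solenoid stands upright in its nest. The bystanders look unmoved by eye in the last side picture; I did not measure them one by one.
- **Disagreement:** the recognition network gave the orange look-alike as the solenoid in the top picture, so I picked the solenoid by its description instead.
- **Clear:** the fingertips ended about 0.22 m above the bench, touching nothing, with wrist force near zero.

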